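# Put the night-lights on charge

## Task

Put every night-light on the dresser on charge: hang each one by its handle from a hook of its own on the charging rail, hanging freely and at rest, with the orange push-lock switch above that hook locked in (on); the switch above any hook left empty must be out (off). No lamp shows how a switch stands, only how far its button sticks up, and each full push changes it from out to in or from in to out, so feel each button before you click it and again afterwards. Do not tip a light over, and leave the bottle, the dish, the pacifier case and the monitor where they stand.

Things in the scene. Friction and masses are not known exactly. Their poses are not given: they have to be found in the camera images.
- night_light_1: Cordless night-light, one of three or four alike (absent: None): a mint and milk-white drum 86 mm across, 80 mm high, about 0.2 to 0.32 kg, standing on the dresser; origin at the centre of its underside, z up. A fixed beech handle arches over its top along the light's y axis, to z = 141 mm.
- nl1_handle (a point): Middle of night_light_1's handle, on the centre line of its 10 mm round bar, 136 mm above the light's underside. The bar runs along the light's y axis at x = 0: level for |y| < 10 mm, sloping evenly to z = 129 mm at |y| = 32 mm, then bending down to feet at |y| = 38 mm. 51 mm clear between the drum's top and the bar's middle.
- night_light_2: Cordless night-light, one of three or four alike (absent: None): a mint and milk-white drum 86 mm across, 80 mm high, about 0.2 to 0.32 kg, standing on the dresser; origin at the centre of its underside, z up. A fixed beech handle arches over its top along the light's y axis, to z = 141 mm.
- nl2_handle (a point): Middle of night_light_2's handle, on the centre line of its 10 mm round bar, 136 mm above the light's underside. The bar runs along the light's y axis at x = 0: level for |y| < 10 mm, sloping evenly to z = 129 mm at |y| = 32 mm, then bending down to feet at |y| = 38 mm. 51 mm clear between the drum's top and the bar's middle.
- night_light_3: Cordless night-light, one of three or four alike (absent: None): a mint and milk-white drum 86 mm across, 80 mm high, about 0.2 to 0.32 kg, standing on the dresser; origin at the centre of its underside, z up. A fixed beech handle arches over its top along the light's y axis, to z = 141 mm.
- nl3_handle (a point): Middle of night_light_3's handle, on the centre line of its 10 mm round bar, 136 mm above the light's underside. The bar runs along the light's y axis at x = 0: level for |y| < 10 mm, sloping evenly to z = 129 mm at |y| = 32 mm, then bending down to feet at |y| = 38 mm. 51 mm clear between the drum's top and the bar's middle.
- night_light_4: Cordless night-light, one of three or four alike (absent: None): a mint and milk-white drum 86 mm across, 80 mm high, about 0.2 to 0.32 kg, standing on the dresser; origin at the centre of its underside, z up. A fixed beech handle arches over its top along the light's y axis, to z = 141 mm.
- nl4_handle (a point): Middle of night_light_4's handle, on the centre line of its 10 mm round bar, 136 mm above the light's underside. The bar runs along the light's y axis at x = 0: level for |y| < 10 mm, sloping evenly to z = 129 mm at |y| = 32 mm, then bending down to feet at |y| = 38 mm. 51 mm clear between the drum's top and the bar's middle.
- charging_rail: Beech charging rail standing fixed on the dresser: crossbar 560 long (y), 40 deep, 46 mm high, its top 256 mm up, with four steel hooks on its front and an orange push-lock switch on its top above each hook. Origin on the dresser under the crossbar's middle; the hooks point along its -x axis, towards the robot. Posts at y = +-255 mm, under the crossbar, on feet 160 mm long in x.
- hook1 (a point): Hook at the left end (rail y = +180 mm): a level 8 mm wire out from the crossbar, its end turned up. This point, where the handle hangs, is on top of the wire, 50 mm from the crossbar's front, 232 mm above the dresser. The turned-up end is 15 to 23 mm nearer to the robot (-x), its top 17 mm higher than this point. Axes as charging_rail.
- switch1 (a joint): How far down (m) the button of hook 1's switch is (21 mm across, flat; rail x = 0, y = +180 mm): 0 out = off, 0.0068 locked in = on, 0.0114 bottom; top then 271, 264, 259.6 mm over the dresser. Pressed past 0.0105 and let go, it changes from out to in or from in to out. It moves from 3 N (out) or 4 N (in), bottoms at 5 to 8 N; 2 N leaves it. Press at about 15 mm/s.
- hook2 (a point): Hook at the left of the middle (rail y = +60 mm): a level 8 mm wire out from the crossbar, its end turned up. This point, where the handle hangs, is on top of the wire, 50 mm from the crossbar's front, 232 mm above the dresser. The turned-up end is 15 to 23 mm nearer to the robot (-x), its top 17 mm higher than this point. Axes as charging_rail.
- switch2 (a joint): How far down (m) the button of hook 2's switch is (21 mm across, flat; rail x = 0, y = +60 mm): 0 out = off, 0.0068 locked in = on, 0.0114 bottom; top then 271, 264, 259.6 mm over the dresser. Pressed past 0.0105 and let go, it changes from out to in or from in to out. It moves from 3 N (out) or 4 N (in), bottoms at 5 to 8 N; 2 N leaves it. Press at about 15 mm/s.
- hook3 (a point): Hook at the right of the middle (rail y = -60 mm): a level 8 mm wire out from the crossbar, its end turned up. This point, where the handle hangs, is on top of the wire, 50 mm from the crossbar's front, 232 mm above the dresser. The turned-up end is 15 to 23 mm nearer to the robot (-x), its top 17 mm higher than this point. Axes as charging_rail.
- switch3 (a joint): How far down (m) the button of hook 3's switch is (21 mm across, flat; rail x = 0, y = -60 mm): 0 out = off, 0.0068 locked in = on, 0.0114 bottom; top then 271, 264, 259.6 mm over the dresser. Pressed past 0.0105 and let go, it changes from out to in or from in to out. It moves from 3 N (out) or 4 N (in), bottoms at 5 to 8 N; 2 N leaves it. Press at about 15 mm/s.
- hook4 (a point): Hook at the right end (rail y = -180 mm): a level 8 mm wire out from the crossbar, its end turned up. This point, where the handle hangs, is on top of the wire, 50 mm from the crossbar's front, 232 mm above the dresser. The turned-up end is 15 to 23 mm nearer to the robot (-x), its top 17 mm higher than this point. Axes as charging_rail.
- switch4 (a joint): How far down (m) the button of hook 4's switch is (21 mm across, flat; rail x = 0, y = -180 mm): 0 out = off, 0.0068 locked in = on, 0.0114 bottom; top then 271, 264, 259.6 mm over the dresser. Pressed past 0.0105 and let go, it changes from out to in or from in to out. It moves from 3 N (out) or 4 N (in), bottoms at 5 to 8 N; 2 N leaves it. Press at about 15 mm/s.
- baby_bottle: Bystander: glass baby bottle 58 mm across, 162 mm high; origin at the centre of its underside.
- monitor_base: Bystander: white baby monitor base unit, 75 x 115 mm, 155 mm high with its aerial; origin at the centre of its underside.
- dish: Bystander: white ceramic dish 110 mm across, 30 mm high, standing under the rail; origin at the centre of its underside.
- pacifier_case: Bystander: mint plastic pacifier case 60 x 85 x 45 mm, standing under the rail; origin at the centre of its underside.
There are look-alikes about, which are no part of the job. Leave any pink or red look-alike of the night_light_2 alone.

How it is judged (in metres and radians):
At the end, for the whole second after the job is handed in: Each light present: handle middle over a hook wire, within 30 mm sideways, between turned-up end and crossbar, bar centre -3 to 13 mm above the wire top; within 0.4 rad of upright; under 0.08 m/s. Switch of a hook with a light: over 4.5 mm down (locked in); of an empty hook: under 1.5 mm (out) (((x of nl1_handle in the frame of hook1 between -0.02 and 0.05 m and y of nl1_handle in the frame of hook1 between -0.03 and 0.03 m and z of nl1_handle in the frame of hook1 between -0.003 and 0.013 m and value of joint switch1 above 0.0045 m) or (x of nl1_handle in the frame of hook2 between -0.02 and 0.05 m and y of nl1_handle in the frame of hook2 between -0.03 and 0.03 m and z of nl1_handle in the frame of hook2 between -0.003 and 0.013 m and value of joint switch2 above 0.0045 m) or (x of nl1_handle in the frame of hook3 between -0.02 and 0.05 m and y of nl1_handle in the frame of hook3 between -0.03 and 0.03 m and z of nl1_handle in the frame of hook3 between -0.003 and 0.013 m and value of joint switch3 above 0.0045 m) or (x of nl1_handle in the frame of hook4 between -0.02 and 0.05 m and y of nl1_handle in the frame of hook4 between -0.03 and 0.03 m and z of nl1_handle in the frame of hook4 between -0.003 and 0.013 m and value of joint switch4 above 0.0045 m)) and angle between each of night_light_1, night_light_2, night_light_3, night_light_4's own z axis and vertical below 0.4 rad and linear speed of each of night_light_1, night_light_2, night_light_3, night_light_4 below 0.08 m/s and ((x of nl2_handle in the frame of hook1 between -0.02 and 0.05 m and y of nl2_handle in the frame of hook1 between -0.03 and 0.03 m and z of nl2_handle in the frame of hook1 between -0.003 and 0.013 m and value of joint switch1 above 0.0045 m) or (x of nl2_handle in the frame of hook2 between -0.02 and 0.05 m and y of nl2_handle in the frame of hook2 between -0.03 and 0.03 m and z of nl2_handle in the frame of hook2 between -0.003 and 0.013 m and value of joint switch2 above 0.0045 m) or (x of nl2_handle in the frame of hook3 between -0.02 and 0.05 m and y of nl2_handle in the frame of hook3 between -0.03 and 0.03 m and z of nl2_handle in the frame of hook3 between -0.003 and 0.013 m and value of joint switch3 above 0.0045 m) or (x of nl2_handle in the frame of hook4 between -0.02 and 0.05 m and y of nl2_handle in the frame of hook4 between -0.03 and 0.03 m and z of nl2_handle in the frame of hook4 between -0.003 and 0.013 m and value of joint switch4 above 0.0045 m)) and ((x of nl3_handle in the frame of hook1 between -0.02 and 0.05 m and y of nl3_handle in the frame of hook1 between -0.03 and 0.03 m and z of nl3_handle in the frame of hook1 between -0.003 and 0.013 m and value of joint switch1 above 0.0045 m) or (x of nl3_handle in the frame of hook2 between -0.02 and 0.05 m and y of nl3_handle in the frame of hook2 between -0.03 and 0.03 m and z of nl3_handle in the frame of hook2 between -0.003 and 0.013 m and value of joint switch2 above 0.0045 m) or (x of nl3_handle in the frame of hook3 between -0.02 and 0.05 m and y of nl3_handle in the frame of hook3 between -0.03 and 0.03 m and z of nl3_handle in the frame of hook3 between -0.003 and 0.013 m and value of joint switch3 above 0.0045 m) or (x of nl3_handle in the frame of hook4 between -0.02 and 0.05 m and y of nl3_handle in the frame of hook4 between -0.03 and 0.03 m and z of nl3_handle in the frame of hook4 between -0.003 and 0.013 m and value of joint switch4 above 0.0045 m)) and ((x of nl4_handle in the frame of hook1 between -0.02 and 0.05 m and y of nl4_handle in the frame of hook1 between -0.03 and 0.03 m and z of nl4_handle in the frame of hook1 between -0.003 and 0.013 m and value of joint switch1 above 0.0045 m) or (x of nl4_handle in the frame of hook2 between -0.02 and 0.05 m and y of nl4_handle in the frame of hook2 between -0.03 and 0.03 m and z of nl4_handle in the frame of hook2 between -0.003 and 0.013 m and value of joint switch2 above 0.0045 m) or (x of nl4_handle in the frame of hook3 between -0.02 and 0.05 m and y of nl4_handle in the frame of hook3 between -0.03 and 0.03 m and z of nl4_handle in the frame of hook3 between -0.003 and 0.013 m and value of joint switch3 above 0.0045 m) or (x of nl4_handle in the frame of hook4 between -0.02 and 0.05 m and y of nl4_handle in the frame of hook4 between -0.03 and 0.03 m and z of nl4_handle in the frame of hook4 between -0.003 and 0.013 m and value of joint switch4 above 0.0045 m)) and (value of joint switch1 below 0.0015 m or horizontal distance between any of nl1_handle, nl2_handle, nl3_handle, nl4_handle and hook1 below 0.06 m) and (value of joint switch2 below 0.0015 m or horizontal distance between any of nl1_handle, nl2_handle, nl3_handle, nl4_handle and hook2 below 0.06 m) and (value of joint switch3 below 0.0015 m or horizontal distance between any of nl1_handle, nl2_handle, nl3_handle, nl4_handle and hook3 below 0.06 m) and (value of joint switch4 below 0.0015 m or horizontal distance between any of nl1_handle, nl2_handle, nl3_handle, nl4_handle and hook4 below 0.06 m)); the robot touches nothing.
It fails at once if the glass bottle is knocked or shifted by more than 25 mm (distance of baby_bottle from where it was at the start of the episode above 0.025 m).
It fails at once if the monitor base unit is knocked or shifted by more than 25 mm (distance of monitor_base from where it was at the start of the episode above 0.025 m).
It fails at once if the ceramic dish is knocked or shifted by more than 25 mm (distance of dish from where it was at the start of the episode above 0.025 m).
It fails at once if the pacifier case is knocked or shifted by more than 25 mm (distance of pacifier_case from where it was at the start of the episode above 0.025 m).
It fails at once if a night-light is tipped over on the dresser (more than 50 degrees, its underside less than 70 mm up) ((angle between night_light_1's own z axis and vertical above 0.87 rad and height (world z) of night_light_1 below 0.07 m) or (angle between night_light_2's own z axis and vertical above 0.87 rad and height (world z) of night_light_2 below 0.07 m) or (angle between night_light_3's own z axis and vertical above 0.87 rad and height (world z) of night_light_3 below 0.07 m) or (angle between night_light_4's own z axis and vertical above 0.87 rad and height (world z) of night_light_4 below 0.07 m)).
Of night_light_1, night_light_2, night_light_3, night_light_4 only 3 to 4 are there at a start; the rules pass over those that are not, and their reading is None.
At some moment in a run one of night_light_1, night_light_2, night_light_3, night_light_4 may be knocked a few centimetres aside while the robot is not near it.
It also fails if it takes over 200 s, if anything falls off the work surface, if the arm or the gripper's body presses on something with over 40 N, if the wrist force passes 120 N, or if a joint passes its speed limit or range.

## Robot

A 6-joint arm with a two-finger parallel gripper is mounted at the origin on the work surface. World frame = base frame: x ahead of the robot, y to its left, z up, the work surface at z = 0. Lengths are in mm, angles in rad, forces in N, time in s.
With the tool pointing down it reaches from about 350 to 775 mm from the base axis. Payload 7.3 kg.
Tool frame: the origin (TCP) lies at the very end of the fingers, on their centre line; the grasp point (between the pads) lies 19 mm behind it; z points along the fingers, y is the line along which they close (so a half turn about z gives the same grasp; the last joint's range is limited). The gripper opens to 92 mm and grips with 3 to 60 N. Pads are 19 mm wide; open, the fingers measure 130 mm over their backs; the gripper's body (75 mm by 190 mm) begins 47 mm behind the grasp point.
Start: joints at [1.101, 0.342, 1.524, -0, 1.275, -0.146], TCP at [167.027, 497.744, 201.541] pointing down, gripper open.
Joint ranges: [-2.53, 2.53], [-0.77, 2.02], [0.04, 2.7], [-1, 4.14], [0.28, 2.66], [-3.11, 3.11]. Speed limits (rad/s): [2.57, 2.57, 3.14, 3.14, 3.14, 3.14].

## Interface

Orientations are given as [roll, pitch, yaw] about the fixed x, y, z axes, in that order (R = Rz(yaw) Ry(pitch) Rx(roll)).
In Python, from plant import bot gives the robot as it stands.
- The arm moves only by the tool apply_moves, never from a script. Its argument "motion" is text: rows parted by semicolons, each of 4 numbers parted by spaces: the shift along the tool's x, y, z in m, then the turn about the tool's z in degrees. A call has 1 to 8 rows; each row shifts and turns the commanded pose from where the row before left it, along the tool's axes as they then stand; what a row does not reach is not made up. A row lasts 1/8 s, in which the tool goes at most 62.5 mm and 10.7 degrees, less where a joint would pass 70% of its speed; a pose out of reach is approached as far as the arm can. A call with a gripper value outside its range is refused whole. "fingers" is the opening, from -1 (shut) to 1 (fully open), set as the call begins (left out, the last holds). The fingers move at their own pace and stop on an object; the grip force is fixed at half the most. Time passes only in rows, so rows that do not move let the fingers close. It gives the time, the measured TCP pose, the force, the opening and the grip force at its end, in the units of the state.
- bot.get_obs(): the state, without advancing time (a new reading comes with each control period).
- bot.capture(name): name is "side" or "top"; returns a dict with "img" (400x640x3 uint8, blue, green, red), "range_z" (400x640 float32, mm along the optical axis (not along the pixel's ray), 0 where there is no reading), "fx", "fy", "cx", "cy" (pixels), "world_from_camera" (4x4, takes a point from camera to world coordinates). Camera axes: x right, y down, z forward; pixel columns grow to the right and rows downward; lengths in mm; the calibration is good to about 2 mm. A picture is of the moment at which its call begins.
- bot.close_job(): hands the job in; it is judged then, once.
Trained networks look in a picture, given as the dict that the camera call returned (one of the last four; its "shot" number tells which), for a name from the list of things; names that differ only in an ending like _2 or _b are one class to them, and where a whole thing is asked for, a point or a joint stands for the part that bears it (a point fixed in the world has none). Each returns a list of dicts, best first, with "p" (0 to 1); they miss things now and then, are a little off and sometimes report something else, mostly with a low value. They report only what shows in the picture. A call takes as long as a camera call. They do not tell look-alikes from the thing itself.
- bot.cut_out(picture, thing): "pixels" (400x640 bool, what is visible of it) and "point" ([column, row] in pixels, amid what is visible of it).
The state is a dict: "time": time; "joint_positions": joint angles; "dq": joint speeds; "tau": joint torques, N m; "tool_pos": TCP position; "tcp_rot": TCP orientation; "contact_force": force on the tool from outside, world axes, zero at the start; "moment": the same for the moment, N m; "grip_width": finger opening in mm; "finger_force": force on a finger pad.
Only numpy, scipy, OpenCV 4.12 (cv2) and the standard library are available. Lean on these libraries where they do the work, as an engineer would, in place of code of your own. Each camera call takes 0.05 s, during which the arm holds its last target. There are 200 camera calls.

## Working session

There is one attempt and no reset: what is moved stays moved. The work goes in short steps, Python scripts to look and compute and a tool call to move; the robot and the scene stay as the last step left them, time stands still between calls to the robot, and variables do not carry over. Pictures are saved under pics/ and viewed, at most 14 in all, crops included, and the job is handed in when it is done.

Besides the shell and the picture viewer there is one more tool, called after ">>>" in YAML: its name, and indented under it one key for each argument. apply_moves: Moves the arm, as the interface text tells. Its arguments: {"type":"object","properties":{"motion":{"type":"string"},"fingers":{"type":"number"}},"required":["motion"]}

```bash
ls; mkdir -p pics
cat > h.py <<'E'
import numpy as np, cv2
from plant import bot
def world(c,mask):
    r=c["range_z"]; v,u=np.nonzero(mask&(r>0)); z=r[v,u]
    P=np.stack([(u-c["cx"])/c["fx"]*z,(v-c["cy"])/c["fy"]*z,z,np.ones_like(z)])
    return (np.array(c["world_from_camera"])@P)[:3].T
E
python3 - <<'E'
from h import *
print(bot.get_obs())
for n in ["side","top"]:
    c=bot.capture(n); cv2.imwrite(f"pics/{n}0.png",c["img"]); print(n,np.round(c["world_from_camera"],2).tolist(),c["fx"])
    for t in ["night_light_1","charging_rail","baby_bottle","monitor_base","dish","pacifier_case","switch1"]:
        for d in bot.cut_out(c,t):
            P=world(c,d["pixels"])
            if len(P)<5: continue
            print(t,round(d["p"],2),np.round(d["point"]),len(P),np.round(np.percentile(P,[2,50,98],axis=0)).tolist())
E
```

```text
pics
{'time': 0.0, 'joint_positions': array([ 1.10102232e+00,  3.42687370e-01,  1.52501208e+00,  2.73103839e-05,
        1.27540768e+00, -1.45985204e-01]), 'dq': array([-1.02043209e-03, -9.47198287e-06, -7.44469908e-04, -5.90653507e-04,
       -2.46504454e-05,  1.80875093e-03]), 'tau': array([-2.39811925e-03, -4.31228864e+01, -2.44219065e+01,  7.13649415e-02,
        5.60801569e-02, -1.45911349e-04]), 'tool_pos': array([166.79388197, 497.33098936, 200.8650691 ]), 'tcp_rot': array([-3.14009808e+00, -2.46145168e-04,  2.81779570e+00]), 'contact_force': array([-0.38933902,  0.06908781,  0.44006991]), 'moment': array([-0.01862894, -0.00228655,  0.01509384]), 'finger_force': 0.0, 'grip_width': 91.64997941471933}
side [[-0.93, -0.24, 0.28, 88.7], [-0.36, 0.56, -0.74, 1157.58], [0.02, -0.79, -0.61, 1107.97], [0.0, 0.0, 0.0, 1.0]] 440.89397805341235
night_light_1 0.93 [334. 249.] 674 [[380.0, 78.0, 11.0], [418.0, 135.0, 80.0], [458.0, 157.0, 140.0]]
night_light_1 0.83 [289. 286.] 1018 [[439.0, 284.0, 5.0], [474.0, 334.0, 80.0], [518.0, 363.0, 140.0]]
night_light_1 0.77 [336. 282.] 869 [[325.0
[... 2219 characters left out ...]
0, 155.0, 143.0]]
dish 0.68 [343. 161.] 487 [[649.0, -144.0, 3.0], [686.0, -90.0, 16.0], [714.0, -47.0, 35.0]]
dish 0.19 [395. 138.] 68 [[658.0, -216.0, 257.0], [667.0, -205.0, 271.0], [681.0, -197.0, 276.0]]
pacifier_case 0.64 [285. 169.] 555 [[618.0, 61.0, 6.0], [651.0, 101.0, 46.0], [690.0, 142.0, 51.0]]
switch1 0.65 [285. 168.] 556 [[617.0, 60.0, 13.0], [650.0, 103.0, 46.0], [689.0, 142.0, 51.0]]
switch1 0.58 [353. 142.] 53 [[662.0, -96.0, 257.0], [670.0, -88.0, 265.0], [683.0, -78.0, 270.0]]
switch1 0.48 [261. 134.] 44 [[668.0, 144.0, 263.0], [676.0, 152.0, 266.0], [685.0, 161.0, 269.0]]
switch1 0.37 [396. 140.] 47 [[658.0, -215.0, 264.0], [667.0, -208.0, 272.0], [675.0, -198.0, 276.0]]
```

Run:
```python
import cv2
a=cv2.imread("pics/top0.png"); cv2.imwrite("pics/t1.png",cv2.resize(a[110:290,130:490],(800,400),interpolation=cv2.INTER_CUBIC))
a=cv2.imread("pics/side0.png"); cv2.imwrite("pics/s1.png",cv2.resize(a[110:350,200:440],(600,600),interpolation=cv2.INTER_CUBIC))
```

```text
(no output)
```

View pics/t1.png

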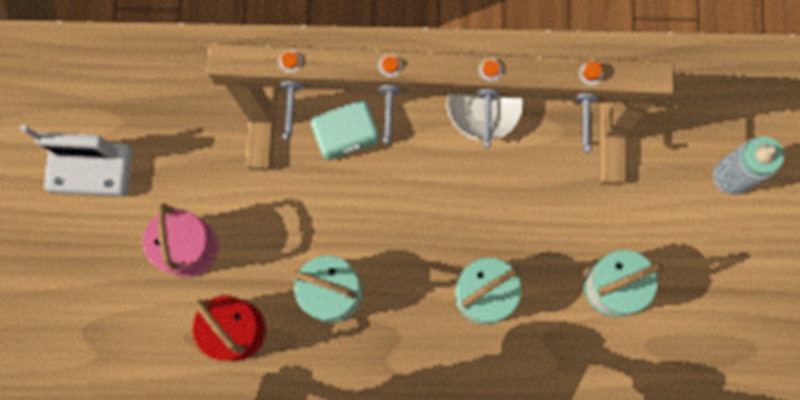

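View pics/s1.png

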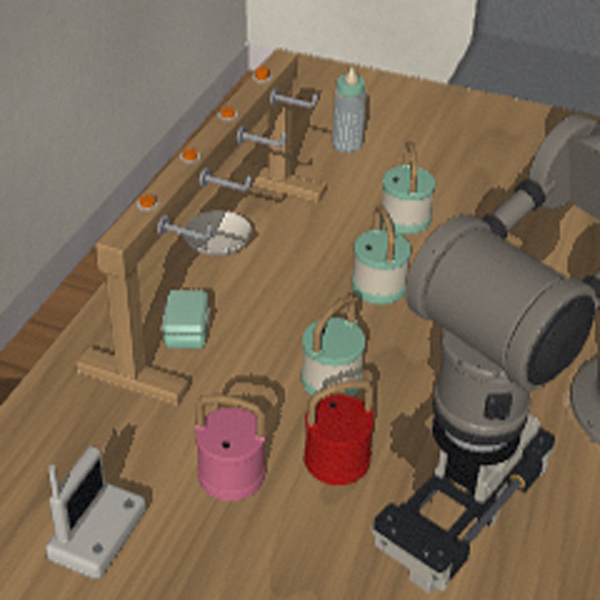

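The top picture shows three mint lights, at pixels (277,238), (350,239) and (411,234), plus the pink and red look-alikes at (212,218) and (232,257). The side picture shows the four buttons and hooks clear of anything else. Next I'll compute the rail pose and the handle axes.

```bash
cat >> h.py <<'E'
def rail(c):
    P=world(c,np.ones(c["range_z"].shape,bool))
    Q=P[(P[:,2]>248)&(P[:,2]<261)&(P[:,0]>610)&(P[:,0]<730)&(abs(P[:,1])<420)]
    (cx,cy),(w,h),a=cv2.minAreaRect(Q[:,:2].astype(np.float32)); 
    d=np.linalg.svd(Q[:,:2]-Q[:,:2].mean(0),full_matrices=False)[2][0]; d=d*np.sign(d[1])
    return np.array([cx,cy]),(w,h),np.arctan2(-d[0],d[1]),np.median(Q[:,2])
def lights(c):
    P=world(c,np.ones(c["range_z"].shape,bool)); I=c["img"][c["range_z"]>0]
    out=[]
    hsv=cv2.cvtColor(c["img"],cv2.COLOR_BGR2HSV)
    m=((hsv[...,0]>60)&(hsv[...,0]<95)&(hsv[...,1]>60)).astype(np.uint8)
    for d in bot.cut_out(c,"night_light_1"):
        px=d["pixels"]
        if px.sum()>2500 or m[px].mean()<.35: continue
        q=world(c,px); q=q[q[:,2]>110]
        B=P[(P[:,2]>122)&(P[:,2]<148)&(np.linalg.norm(P[:,:2]-np.median(q[:,:2],0),axis=1)<50)]
        v=np.linalg.svd(B[:,:2]-B[:,:2].mean(0),full_matrices=False)[2][0]
        t=B[:,:2]@v; mid=np.median(B[:,:2],0); mid=mid+v*((t.min()+t.max())/2-mid@v)
        T=world(c,px); T=T[abs(T[:,2]-81)<5]; dc=cv2.minEnclosingCircle(T[:,:2].astype(np.float32))
        out.append((round(d["p"],2),np.round(mid,1),round(float(np.degrees(np.arctan2(v[1],v[0]))%180),1),round(float(np.ptp(t))),round(float(B[:,2].max())),"drum",np.round(dc[0]),round(dc[1])))
    return out
E
python3 - <<'E'
from h import *
c=bot.capture("top"); o,wh,y,z=rail(c); print(o,wh,np.degrees(y),z)
R=np.array([[np.cos(y),-np.sin(y)],[np.sin(y),np.cos(y)]])
for i,s in enumerate([180,60,-60,-180]): print(i+1,"hook",np.round(o+R@[-70,s]),"switch",np.round(o+R@[0,s]))
for l in lights(c): print(l)
P=world(c,c["range_z"]>0)
for s in [180,60,-60,-180]:
    b=o+R@[0,s]; q=P[np.linalg.norm(P[:,:2]-b,axis=1)<8]; print(np.round(np.percentile(q[:,2],[25,50,75]),1))
hsv=cv2.cvtColor(c["img"],cv2.COLOR_BGR2HSV); m=(hsv[...,0]<14)&(hsv[...,1]>200)&(hsv[...,2]>150)
q=world(c,m); q=q[(q[:,2]>255)]
for s in [180,60,-60,-180]:
    b=o+R@[0,s]; k=q[np.linalg.norm(q[:,:2]-b,axis=1)<25]; print(len(k),k.mean(0) if len(k) else 0)
E
```

```text
[672.53204346 -27.31665039] (559.6552734375, 42.30519485473633) -1.33203658512832 257.2571477044977
1 hook [607. 154.] switch [677. 153.]
2 hook [604.  34.] switch [674.  33.]
3 hook [601. -86.] switch [671. -87.]
4 hook [ 598. -206.] switch [ 668. -207.]
(0.65, array([427.2, -99.1]), 122.7, 81, 147, 'drum', array([426., -99.]), 43)
(0.61, array([ 440.2, -280.9]), 114.4, 85, 146, 'drum', array([ 440., -282.]), 44)
(0.6, array([424.5, 116.7]), 72.6, 82, 147, 'drum', array([425., 116.]), 43)
[264.2 266.6 268.3]
[  3.8 264.7 267.1]
[ 13.2 264.7 266.7]
[  2.1 270.9 272.8]
33 [674.85443719 152.77237079 266.51432352]
30 [671.85326487  32.34427023 266.56963796]
31 [668.58735331 -86.33979315 266.18960534]
43 [ 666.1479145  -206.38926904  272.00126086]
```

>>> apply_moves:
  motion: "0 0 -0.04 10.4;0 0 -0.03 10.4;0 0 -0.03 10.4;0 0 -0.02 10.4;0 0 0 10.4;0 0 0 10.4;0 0 0 10.3;0 0 0 0"
  fingers: -1

```text
time: 1.9
tool_pos: [167.0, 497.7, 321.5]
tcp_rot: [3.142, -0.0, 1.551]
contact_force: [-0.3, 0.8, 0.6]
grip_width: 16.4
finger_force: 0.0
```

>>> apply_moves:
  motion: "-0.030 0.046 0 0;-0.030 0.046 0 0;-0.030 0.046 0 0;-0.030 0.046 0 0;-0.030 0.046 0 0;-0.030 0.046 0 0;-0.030 0.046 0 0;-0.030 0.046 0 0"
  fingers: -1

```text
time: 2.9
tool_pos: [531.0, 248.5, 321.6]
tcp_rot: [3.141, -0.0, 1.553]
contact_force: [-0.1, 1.2, 0.1]
grip_width: 0.1
finger_force: 0.0
```

>>> apply_moves:
  motion: "-0.030 0.046 0 0;-0.030 0.046 0 0;-0.035 0.055 0.01 0;0 0 0.015 0;0 0 0.01 0;0 0 0 0;0 0 0 0"

```text
time: 3.78
tool_pos: [671.5, 154.2, 288.6]
tcp_rot: [3.14, -0.0, 1.551]
contact_force: [-0.4, 0.5, 0.5]
grip_width: 0.3
finger_force: 0.0
```

>>> apply_moves:
  motion: "0 0.003 0.008 0;0 0 0.004 0;0 0 0.002 0;0 0 0.002 0;0 0 0.002 0;0 0 0.0015 0;0 0 0 0;0 0 0 0"

```text
time: 4.78
tool_pos: [674.8, 153.4, 267.6]
tcp_rot: [3.141, -0.0, 1.549]
contact_force: [-0.6, 0.2, 0.2]
grip_width: 0.4
finger_force: 0.0
```

>>> apply_moves:
  motion: "0 0 0.0015 0;0 0 0.0015 0;0 0 0.0015 0;0 0 0 0;0 0 0 0"

```text
time: 5.4
tool_pos: [674.8, 153.4, 263.1]
tcp_rot: [3.141, -0.0, 1.549]
contact_force: [-0.2, -0.7, 0.4]
grip_width: 0.7
finger_force: 0.0
```

>>> apply_moves:
  motion: "0 0 0.001 0;0 0 0 0;0 0 0 0"

```text
time: 5.78
tool_pos: [674.7, 153.4, 262.1]
tcp_rot: [3.142, -0.0, 1.549]
contact_force: [-0.2, -1.2, -0.0]
grip_width: -0.1
finger_force: 0.0
```

>>> apply_moves:
  motion: "0 0 0.001 0;0 0 0 0;0 0 0 0"

```text
time: 6.15
tool_pos: [674.8, 153.4, 261.1]
tcp_rot: [3.142, -0.0, 1.549]
contact_force: [-0.1, -0.6, 0.2]
grip_width: 0.2
finger_force: 0.0
```

Run:
```python
from h import *
o=bot.get_obs(); print(o["contact_force"],o["tool_pos"],o["moment"])
c=bot.capture("side"); cv2.imwrite("pics/s2.png",cv2.resize(c["img"][120:300,180:380],(800,720)[0:1]+(600,) if 0 else (660,594),interpolation=cv2.INTER_CUBIC))
```

```text
[-0.10516521 -0.63484097  0.23928839] [674.75063992 153.39625576 261.0505315 ] [-0.11842519  0.07898617  0.05343152]
```

View pics/s2.png

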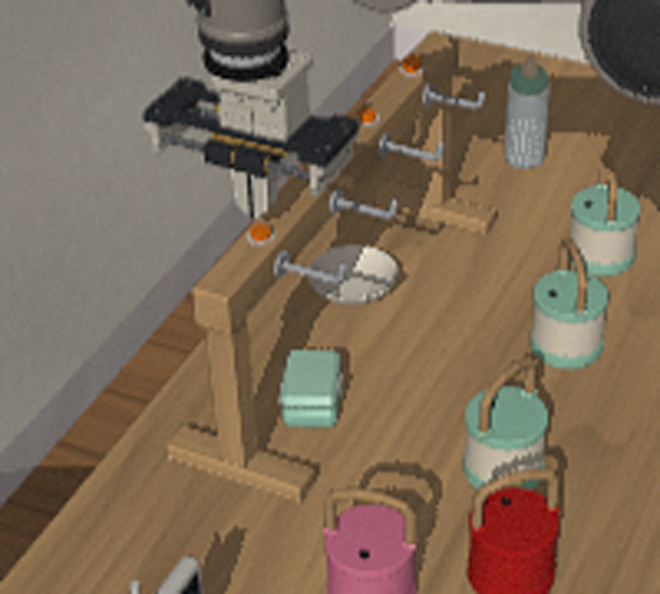

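The side view shows the closed fingertips at crop pixel (258,215), just beyond button 1 at (260,232). They are either above it or past it, so I'll locate the tip and the buttons in both cameras.

Run:
```python
from h import *
o=bot.get_obs()["tool_pos"]
for n in ["side","top"]:
    c=bot.capture(n); W=np.linalg.inv(c["world_from_camera"])
    p=W@np.r_[o,1]; print(n,"tip pixel",c["fx"]*p[0]/p[2]+c["cx"],c["fy"]*p[1]/p[2]+c["cy"],"z",p[2])
    hsv=cv2.cvtColor(c["img"],cv2.COLOR_BGR2HSV); m=((hsv[...,0]<14)&(hsv[...,1]>190)&(hsv[...,2]>130))
    nn,L,S,C=cv2.connectedComponentsWithStats(m.astype(np.uint8))
    for i in range(1,nn):
        if 10<S[i,4]<150:
            q=world(c,L==i)
            if len(q) and 200<np.median(q[:,2])<300: print(np.round(C[i],1),S[i,4],np.round(np.median(q,0),1),np.round(np.percentile(q[:,2],[10,90])))
    if n=="side":
        u,v=258,186; 
        print(rail(c))
        P=c["range_z"][180:200,250:268].astype(int); print(P[::2])
```

```text
side tip pixel 257.3368832376875 190.94094853857644 z 1424.5074598546585
[259.4 189.5] 11 [667.9 151.8 267.4] [263. 268.]
(array([667.14831543, -30.66400146]), (565.8584594726562, 44.29800796508789), np.float64(-0.028997954152681013), np.float64(257.323546727898))
[[3079 1399 1401 1397 1392 1394 1390 1387 1389 1387 1378 1391 1392 1403
  1477 1479 1482 1475]
 [3068 3069 3088 1394 1395 1397 1395 1385 1385 1389 1384 1393 1474 1470
  1471 1467 1475 1464]
 [3057 3077 3096 3131 1398 1399 1401 1397 1395 1395 1458 1457 1456 1461
  1460 1466 1459 1464]
 [3089 3107 3115 3131 3138 3155 3170 1457 1455 1449 1451 1452 1452 1452
  1448 1449 1449 1453]
 [3091 3080 3119 3112 3135 3131 1427 1426 1425 1425 1421 1429    0 1447
  1449 1446 1442 1449]
 [3084 3093 3122 3140 1429 1430 1418 1419 1416 1418 1418 1429 1438 1437
  1437 1435 1442 1442]
 [3094 3120 1429 1426 1418 1422 1428 1421 1422 1423 1422 1427 1423 1427
  1427 1434 1437 1443]
 [1413 1416 1417 1415 1418 1415 1420 1414 1413 1416 1415 1421 1419 1419
  1429 1437 1439 1446]
 [1407 1404 1409 1410 1409 1414 1406 1408 1410 1407 1407 1413 1416 1420
  1432 1431 1434 1452]
 [1397 1401 1396 1399 1398 1397 1398 1401 1398 1400 1403 1412 1418 1430
  1430 1435 1440 1445]]
top tip pixel 259.84874116542517 137.1780050992429 z 1114.0422643939787
[305.1 138.4] 31 [672.1  33.5 266. ] [263. 269.]
[350.4 140.4] 33 [669.1 -85.4 265.2] [263. 268.]
[396.7 141.1] 33 [ 666.7 -208.1  271.8] [270. 274.]
```

Run:
```python
from h import *
print(bot.get_obs()["time"])
c=bot.capture("side")
for r in (176,180,183,184,185): 
    m=np.zeros((400,640),bool); m[r,254:260]=1; print(r,np.round(world(c,m)).tolist())
```

```text
6.3
176 [[679.0, 160.0, 323.0], [676.0, 158.0, 322.0], [671.0, 161.0, 325.0], [668.0, 159.0, 325.0], [665.0, 159.0, 326.0], [660.0, 162.0, 329.0]]
180 [[678.0, 163.0, 309.0], [675.0, 162.0, 309.0], [672.0, 161.0, 310.0], [670.0, 159.0, 309.0], [665.0, 161.0, 312.0], [662.0, 160.0, 312.0]]
183 [[684.0, 155.0, 291.0], [676.0, 162.0, 297.0], [673.0, 160.0, 297.0], [669.0, 162.0, 300.0], [666.0, 161.0, 300.0], [661.0, 162.0, 302.0]]
184 [[680.0, 162.0, 293.0], [673.0, 167.0, 298.0], [675.0, 159.0, 292.0], [667.0, 165.0, 298.0], [667.0, 160.0, 295.0], [661.0, 164.0, 300.0]]
185 [[1403.0, -1055.0, -713.0], [681.0, 155.0, 284.0], [675.0, 158.0, 287.0], [670.0, 161.0, 291.0], [692.0, 117.0, 256.0], [688.0, 117.0, 257.0]]
```

>>> apply_moves:
  motion: "0 0 0.003 0;0 0 0.003 0;0 0 0.002 0;0 0 0.002 0;0 0 0 0;0 0 0 0"

```text
time: 7.1
tool_pos: [674.8, 153.4, 251.2]
tcp_rot: [3.141, -0.0, 1.549]
contact_force: [-0.5, 0.6, 0.2]
grip_width: 0.4
finger_force: 0.0
```

Run:
```python
from h import *
c=bot.capture("side"); cv2.imwrite("pics/s3.png",cv2.resize(c["img"][150:210,215:295],(800,600),interpolation=cv2.INTER_CUBIC))
```

```text
(no output)
```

View pics/s3.png

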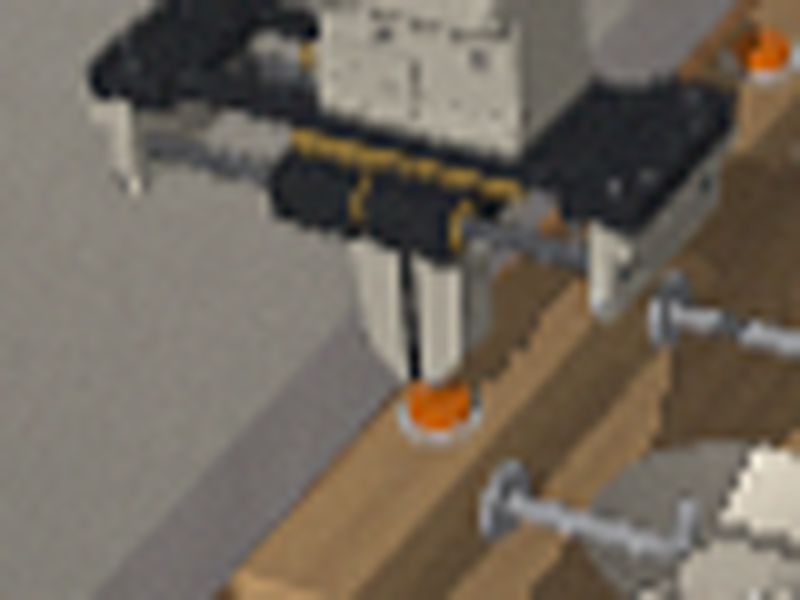

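The close-up shows the tips at about (430,375), right over button 1 at (440,405), even though the TCP reads 251. So the real tips sit roughly 15–20 mm above the reported TCP. I'll feel downward in small steps.

>>> apply_moves:
  motion: "0 -0.002 0.0015 0;0 0 0.0015 0;0 0 0 0;0 0 0 0"

```text
time: 7.65
tool_pos: [672.8, 153.4, 248.1]
tcp_rot: [3.141, -0.0, 1.549]
contact_force: [-0.5, 0.6, -0.4]
grip_width: 0.5
finger_force: 0.0
```

>>> apply_moves:
  motion: "0 0 0.001 0;0 0 0.001 0;0 0 0 0;0 0 0 0"

```text
time: 8.15
tool_pos: [672.8, 153.5, 246.1]
tcp_rot: [3.142, -0.0, 1.549]
contact_force: [0.9, -0.4, 0.2]
grip_width: 0.4
finger_force: 0.0
```

>>> apply_moves:
  motion: "0 0 0.001 0;0 0 0.001 0;0 0 0 0;0 0 0 0"

```text
time: 8.65
tool_pos: [672.7, 153.4, 244.0]
tcp_rot: [3.142, -0.0, 1.549]
contact_force: [0.4, -0.0, -0.2]
grip_width: 0.3
finger_force: 0.0
```

>>> apply_moves:
  motion: "0 0 0.001 0;0 0 0.0005 0;0 0 0 0;0 0 0 0"

```text
time: 9.15
tool_pos: [672.8, 153.5, 242.6]
tcp_rot: [3.142, -0.0, 1.549]
contact_force: [-0.2, -0.9, -0.3]
grip_width: 0.5
finger_force: 0.0
```

>>> apply_moves:
  motion: "0 0 0.001 0;0 0 0.0005 0;0 0 0 0;0 0 0 0"

```text
time: 9.65
tool_pos: [672.7, 153.4, 241.0]
tcp_rot: [3.142, -0.0, 1.549]
contact_force: [-0.7, 0.4, -0.5]
grip_width: 0.7
finger_force: 0.0
```

```bash
cat >> h.py <<'E'
def tip():
    c=bot.capture("side"); P=world(c,c["range_z"]>0); o=bot.get_obs()["tool_pos"]
    q=P[(abs(P[:,0]-o[0])<25)&(abs(P[:,1]-o[1])<20)&(P[:,2]>262)]
    print(np.round(o,1)); print([ (h,int(((q[:,2]>=h)&(q[:,2]<h+4)).sum()),np.round(q[(q[:,2]>=h)&(q[:,2]<h+4),:2].mean(0)) if ((q[:,2]>=h)&(q[:,2]<h+4)).any() else 0) for h in range(262,300,4)])
    return c
E
python3 - <<'E'
from h import *
c=tip(); cv2.imwrite("pics/s4.png",cv2.resize(c["img"][160:205,230:290],(800,600),interpolation=cv2.INTER_CUBIC))
E
```

```text
[672.8 153.4 241.1]
[(262, 8, array([667., 150.])), (266, 2, array([674., 159.])), (270, 4, array([670., 160.])), (274, 8, array([677., 160.])), (278, 10, array([669., 159.])), (282, 8, array([663., 156.])), (286, 14, array([672., 160.])), (290, 15, array([668., 157.])), (294, 13, array([668., 159.])), (298, 10, array([667., 158.]))]
```

View pics/s4.png

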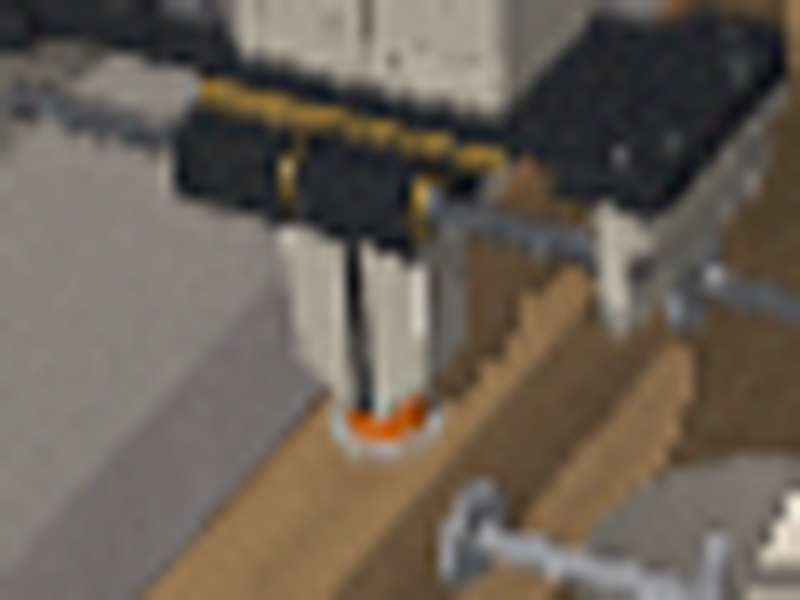

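Button 1 is now almost covered by the tips at crop pixel (385,410), so contact is close.

>>> apply_moves:
  motion: "0 0 0.001 0;0 0 0 0;0 0 0 0"

```text
time: 10.07
tool_pos: [672.7, 153.4, 240.0]
tcp_rot: [-3.142, -0.0, 1.549]
contact_force: [0.7, -0.0, -0.5]
grip_width: 0.4
finger_force: 0.0
```

>>> apply_moves:
  motion: "0 0 0.001 0;0 0 0 0;0 0 0 0"

```text
time: 10.45
tool_pos: [672.8, 153.4, 239.3]
tcp_rot: [3.141, -0.0, 1.549]
contact_force: [0.2, -0.6, 1.9]
grip_width: 0.5
finger_force: 0.9
```

>>> apply_moves:
  motion: "0 0 0.001 0;0 0 0 0;0 0 0 0"

```text
time: 10.82
tool_pos: [672.8, 153.4, 238.4]
tcp_rot: [3.141, -0.0, 1.549]
contact_force: [-0.3, 0.5, 3.5]
grip_width: 0.3
finger_force: 1.9
```

>>> apply_moves:
  motion: "0 0 -0.020 0;-0.050 0 0 0;-0.050 0 0 0;-0.020 0 0.008 0;0 0 0.005 0;0 0 0.004 0;0 0 0 0;0 0 0 0"

```text
time: 11.82
tool_pos: [670.2, 34.7, 241.2]
tcp_rot: [3.141, -0.0, 1.55]
contact_force: [-0.0, -0.3, -0.9]
grip_width: 0.7
finger_force: 0.0
```

>>> apply_moves:
  motion: "0 0 0.0015 0;0 0 0.0015 0;0 0 0 0;0 0 0 0"

```text
time: 12.32
tool_pos: [670.3, 33.9, 238.6]
tcp_rot: [3.141, -0.001, 1.549]
contact_force: [-0.3, 1.9, 3.7]
grip_width: 0.3
finger_force: 1.9
```

Button 2 is at the same height as button 1. Now button 3.

>>> apply_moves:
  motion: "0 0 -0.020 0;-0.050 0 0 0;-0.050 0 0 0;-0.020 0 0.008 0;0 0 0.005 0;0 0 0.004 0;0 0 0 0;0 0 0 0"

```text
time: 13.32
tool_pos: [667.7, -85.3, 241.3]
tcp_rot: [3.141, -0.0, 1.55]
contact_force: [-0.5, 0.2, -0.8]
grip_width: 0.6
finger_force: 0.0
```

>>> apply_moves:
  motion: "0 0 0.0015 0;0 0 0.0015 0;0 0 0 0;0 0 0 0"

```text
time: 13.82
tool_pos: [667.7, -86.1, 238.6]
tcp_rot: [3.141, -0.001, 1.549]
contact_force: [0.2, 2.8, 3.5]
grip_width: 0.2
finger_force: 1.9
```

>>> apply_moves:
  motion: "0 0 -0.020 0;-0.050 0 0 0;-0.050 0 0 0;-0.020 0 0.005 0;0 0 0.004 0;0 0 0.002 0;0 0 0 0;0 0 0 0"

```text
time: 14.82
tool_pos: [665.2, -205.3, 247.5]
tcp_rot: [3.141, 0.0, 1.55]
contact_force: [0.6, -0.0, 1.1]
grip_width: 0.5
finger_force: 0.0
```

>>> apply_moves:
  motion: "0 0 0.001 0;0 0 0.001 0;0 0 0.0005 0;0 0 0 0;0 0 0 0"

```text
time: 15.45
tool_pos: [665.1, -206.3, 244.8]
tcp_rot: [3.141, -0.0, 1.549]
contact_force: [-0.6, 2.9, 4.1]
grip_width: 0.5
finger_force: 1.7
```

>>> apply_moves:
  motion: "0 0 -0.050 0;0 0 -0.020 0;-0.015 -0.058 0 -6;-0.010 -0.060 0 -6;-0.005 -0.060 0 -6;0 -0.053 0 -7.6;0 0 0 0;0 0 0 0"
  fingers: 0.2

```text
time: 16.45
tool_pos: [438.9, -267.0, 314.5]
tcp_rot: [3.141, 0.0, 1.994]
contact_force: [0.1, 0.5, -0.8]
grip_width: 55.4
finger_force: 0.0
```

Run:
```python
from h import *
o=bot.get_obs(); print(o["tool_pos"],np.degrees(o["tcp_rot"][2]),o["grip_width"])
c=bot.capture("side"); P=world(c,c["range_z"]>0); t=o["tool_pos"]
q=P[(np.linalg.norm(P[:,:2]-t[:2],axis=1)<70)&(P[:,2]>200)]
for h in range(270,390,8):
    k=q[(q[:,2]>=h)&(q[:,2]<h+8)]; print(h,len(k),end="; ")
c=bot.capture("top")
for l in lights(c): print(l)
cv2.imwrite("pics/s5.png",cv2.resize(bot.capture("side")["img"][100:280,260:440],(600,600),interpolation=cv2.INTER_CUBIC))
```

```text
[ 438.89331495 -266.95920108  314.51476466] 114.24471819095868 55.37320910091865
270 0; 278 0; 286 0; 294 0; 302 0; 310 0; 318 0; 326 0; 334 0; 342 9; 350 19; 358 23; 366 20; 374 22; 382 25; (0.97, array([426.6, -98.4]), 123.1, 83, 145, 'drum', array([426., -98.]), 43)
(0.65, array([424.4, 116.9]), 72.7, 83, 145, 'drum', array([425., 116.]), 43)
(0.55, array([ 446.5, -295.6]), 117.5, 40, 146, 'drum', array([ 440., -282.]), 43)
```

View pics/s5.png

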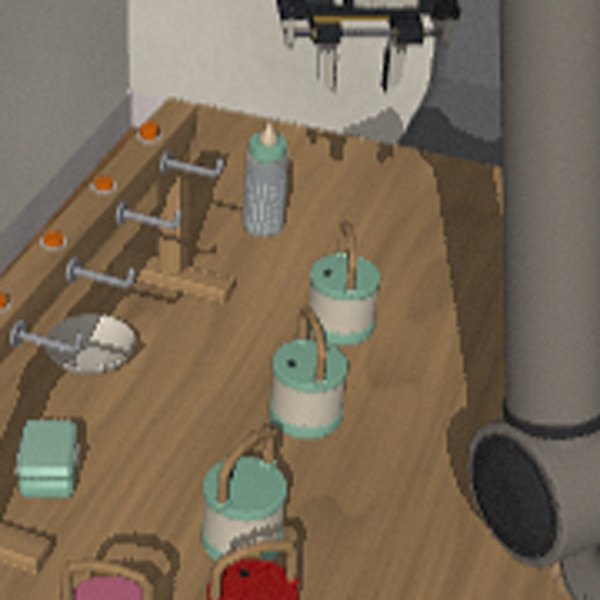

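The tips show at about z 342 while the TCP reads 314.5, so the true tip is 25 mm above the reading. The light at the right has not moved. I'll allow for the offset and grasp it 20 mm from the middle of its handle.

>>> apply_moves:
  motion: "0.006 -0.005 0.05 0;0 0 0.05 0;0 0 0.05 0;0 0 0.04 0;0 0 0.02 0;0 0 0.015 0;0 0 0 0;0 0 0 0"

```text
time: 17.65
tool_pos: [432.5, -263.5, 90.3]
tcp_rot: [3.141, 0.001, 1.996]
contact_force: [0.1, -0.5, -0.1]
grip_width: 55.2
finger_force: 0.0
```

>>> apply_moves:
  motion: "0 0 0 0;0 0 0 0;0 0 0 0;0 0 0 0;0 0 0 0;0 0 0 0"
  fingers: -1

```text
time: 18.4
tool_pos: [431.7, -263.1, 89.5]
tcp_rot: [-3.141, -0.0, 1.996]
contact_force: [-1.1, -0.3, 1.4]
grip_width: 9.3
finger_force: 30.0
```

>>> apply_moves:
  motion: "0 0 -0.02 0;0 0 -0.04 0;0 0 -0.05 5;0 0 -0.04 8;0 0 -0.02 8;0 0 0 4.7;0 0 0 0;0 0 0 0"

```text
time: 19.4
tool_pos: [431.6, -262.9, 258.9]
tcp_rot: [-3.141, -0.001, 1.549]
contact_force: [-0.3, -0.2, -1.2]
grip_width: 9.3
finger_force: 30.0
```

>>> apply_moves:
  motion: "0.02 0.01 0 0;0.035 0.018 0 0;0.035 0.018 0 0;0.035 0.018 0 0;0.035 0.018 0 0;0.03 0.011 0 0;0.010 0 0 0;0 0 0 0"

```text
time: 20.4
tool_pos: [529.1, -65.2, 259.2]
tcp_rot: [-3.141, 0.0, 1.549]
contact_force: [0.5, -0.7, -2.6]
grip_width: 8.9
finger_force: 30.0
```

>>> apply_moves:
  motion: "0 -0.004 0.012 0;0 0 0.016 0;0 0 0.01 0;0 0 0.002 0;0 0 0 0;0 0 0 0"

```text
time: 21.15
tool_pos: [525.8, -65.4, 220.0]
tcp_rot: [3.141, 0.0, 1.547]
contact_force: [0.1, -0.4, -1.6]
grip_width: 9.1
finger_force: 30.0
```

Run:
```python
from h import *
c=bot.capture("side"); cv2.imwrite("pics/s6.png",cv2.resize(c["img"][130:260,260:400],(640,594),interpolation=cv2.INTER_CUBIC))
o=bot.get_obs()["tool_pos"]; print(o)
P=world(c,c["range_z"]>0)
# drum top, handle of held light; hook 3 wire
q=P[(abs(P[:,0]-o[0])<60)&(abs(P[:,1]-o[1]+20)<60)&(P[:,2]<275)&(P[:,2]>100)]
print(np.histogram(q[:,2],bins=range(100,280,8)))
w=P[(P[:,0]>570)&(P[:,0]<640)&(abs(P[:,1]+86)<10)&(P[:,2]>215)&(P[:,2]<256)]
for a in range(570,640,8):
    k=w[(w[:,0]>=a)&(w[:,0]<a+8)]
    if len(k): print(a,np.round(np.median(k[:,1]),1),np.round(k[:,2].max(),1))
```

```text
[525.76102416 -65.33632317 220.02756039]
(array([  0,   0,   0,   0,  21,  46,  49,  37,  43,  42,  39,  41,  37,
        74, 175,   7,   8,  14,  13,  16,  31,  22]), array([100, 108, 116, 124, 132, 140, 148, 156, 164, 172, 180, 188, 196,
       204, 212, 220, 228, 236, 244, 252, 260, 268, 276]))
570 -87.4 250.6
578 -87.7 250.3
586 -89.3 233.4
594 -88.3 235.0
602 -87.8 235.2
610 -88.2 236.4
618 -87.0 237.3
626 -87.8 233.4
634 -91.0 236.0
```

View pics/s6.png

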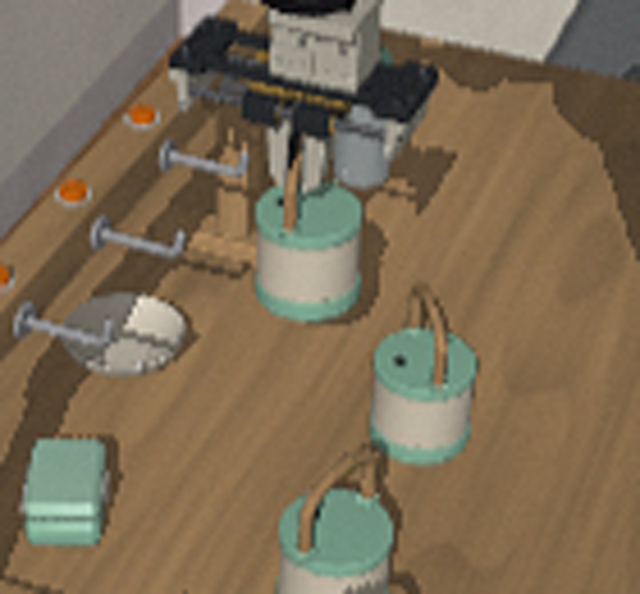

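The side view shows the held light hanging upright at about (310,250), in front of hook 3, with the bar clear above the hook's tip. I'll slide it in.

>>> apply_moves:
  motion: "0 0.012 0 0;0 0.018 0 0;0 0.018 0 0;0 0.014 0 0;0 0.010 0 0;0 0 0 0;0 0 0 0"

```text
time: 22.08
tool_pos: [597.2, -66.9, 219.5]
tcp_rot: [-3.141, -0.0, 1.547]
contact_force: [-0.4, 0.8, -1.7]
grip_width: 8.5
finger_force: 30.0
```

>>> apply_moves:
  motion: "0 0 0.008 0;0 0 0.008 0;0 0 0.005 0;0 0 0.003 0;0 0 0 0;0 0 0 0"

```text
time: 22.82
tool_pos: [597.6, -67.0, 195.8]
tcp_rot: [3.141, -0.0, 1.547]
contact_force: [-0.2, -0.4, -2.5]
grip_width: 9.0
finger_force: 30.0
```

>>> apply_moves:
  motion: "0 0 0.002 0;0 0 0.002 0;0 0 0 0;0 0 0 0"

```text
time: 23.32
tool_pos: [597.5, -67.0, 191.5]
tcp_rot: [3.142, -0.0, 1.547]
contact_force: [-0.7, 0.9, -1.8]
grip_width: 9.2
finger_force: 30.0
```

>>> apply_moves:
  motion: "0 0 0.002 0;0 0 0 0;0 0 0 0"

```text
time: 23.7
tool_pos: [597.5, -67.0, 189.6]
tcp_rot: [3.141, -0.0, 1.547]
contact_force: [1.1, 0.4, -2.0]
grip_width: 8.8
finger_force: 30.0
```

>>> apply_moves:
  motion: "0 0 0.002 0;0 0 0 0;0 0 0 0"

```text
time: 24.08
tool_pos: [597.8, -67.0, 188.7]
tcp_rot: [3.14, 0.0, 1.547]
contact_force: [-1.0, 0.8, 4.9]
grip_width: 9.4
finger_force: 30.0
```

>>> apply_moves:
  motion: "0 0 0.002 0;0 0 0 0;0 0 0 0"

```text
time: 24.45
tool_pos: [597.9, -67.0, 187.7]
tcp_rot: [3.139, 0.001, 1.547]
contact_force: [-4.1, 2.4, 10.6]
grip_width: 8.9
finger_force: 30.0
```

>>> apply_moves:
  motion: "0 0 -0.002 0;0 0 0 0;0 0 0 0;0 0 0 0"
  fingers: -0.2

```text
time: 24.95
tool_pos: [597.4, -67.0, 187.2]
tcp_rot: [-3.141, -0.0, 1.547]
contact_force: [-0.1, -0.2, -0.1]
grip_width: 36.3
finger_force: 0.0
```

>>> apply_moves:
  motion: "0 0 -0.01 0;0 0 -0.02 0;0 0 -0.03 0;0 0 -0.03 0;0 0 0 0"

```text
time: 25.58
tool_pos: [598.7, -67.2, 280.7]
tcp_rot: [3.136, 0.001, 1.547]
contact_force: [-0.0, -0.4, -0.6]
grip_width: 36.9
finger_force: 0.0
```

```bash
cat >> h.py <<'E'
def view(name):
    for n in ["side","top"]:
        c=bot.capture(n)
        for l in lights(c): print(n,l)
        if n=="side": cv2.imwrite(name,cv2.resize(c["img"][130:280,230:390],(640,600),interpolation=cv2.INTER_CUBIC))
    print(bot.get_obs()["tool_pos"])
def hung(c,y0):
    P=world(c,c["range_z"]>0); q=P[(P[:,0]>540)&(P[:,0]<650)&(abs(P[:,1]-y0)<50)&(P[:,2]>165)&(P[:,2]<200)]
    t=q[abs(q[:,2]-np.percentile(q[:,2],60))<6]; print("hung",len(q),np.round(np.median(q,0)),cv2.minEnclosingCircle(t[:,:2].astype(np.float32)),np.round(np.percentile(q[:,2],[10,50,90])))
E
python3 - <<'E'
from h import *
view("pics/s7.png"); hung(bot.capture("side"),-87); hung(bot.capture("top"),-87)
E
```

```text
side (0.65, array([421.2, 118.2]), 71.5, 78, 146, 'drum', array([420., 116.]), 44)
top (0.81, array([426.1, 121.8]), 72.8, 72, 146, 'drum', array([425., 118.]), 42)
top (0.69, array([ 437.3, -117.9]), 123.9, 39, 147, 'drum', array([ 424., -108.]), 40)
[596.94586248 -66.85198685 276.30251728]
hung 289 [589. -83. 182.] ((592.5897216796875, -87.53482818603516), 46.826175689697266) [174. 182. 186.]
hung 16 [ 595. -118.  185.] ((604.9793701171875, -117.8076171875), 15.002349853515625) [181. 185. 190.]
```

View pics/s7.png

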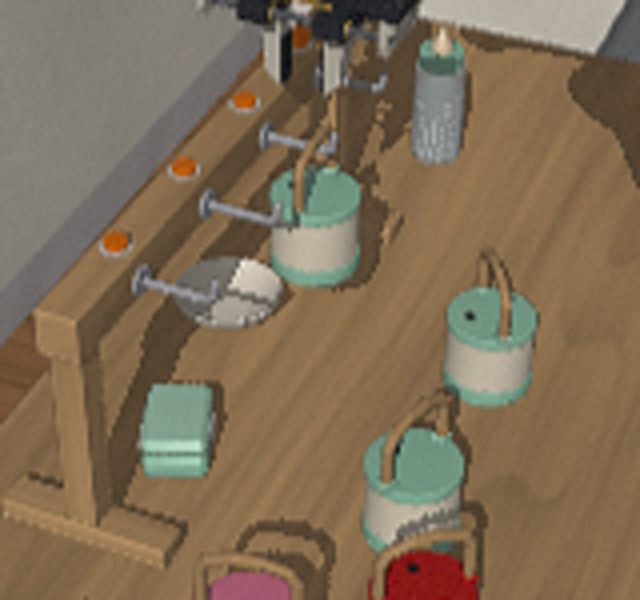

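The right-hand light hangs on hook 3 at crop pixel (315,220), upright, with its drum top at 181 mm as it should be. The middle light is next, for hook 2.

>>> apply_moves:
  motion: "0 -0.02 -0.03 0;-0.005 -0.05 0 -6;0 -0.05 0 -7;0 -0.045 0 -7;0 -0.015 0 -7;0 0 0 -7.4;0 0 0 0;0 0 0 0"
  fingers: 0.2

```text
time: 26.88
tool_pos: [419.3, -88.2, 307.2]
tcp_rot: [-3.141, -0.001, 2.145]
contact_force: [0.2, 0.2, 0.2]
grip_width: 54.8
finger_force: 0.0
```

Run:
```python
from h import *
c=bot.capture("top")
for l in lights(c): print(l)
for l in lights(bot.capture("side")): print("s",l)
o=bot.get_obs(); t=o["tool_pos"]; yaw=o["tcp_rot"][2]; print(t,np.degrees(yaw))
```

```text
(0.85, array([424.6, 117. ]), 72.5, 83, 146, 'drum', array([425., 116.]), 43)
(0.81, array([592.2, -45. ]), 1.2, 3, 142, 'drum', array([0., 0.]), 0)
(0.63, array([410.8, -77. ]), 124.6, 25, 143, 'drum', array([418., -86.]), 38)
s (0.74, array([419.7, -95.2]), 124.4, 69, 148, 'drum', array([ 418., -100.]), 45)
s (0.55, array([420.8, 117.4]), 72.2, 78, 147, 'drum', array([421., 117.]), 45)
[419.35295524 -88.15570369 307.29536866] 123.01131926886866
```

>>> apply_moves:
  motion: "0.007 0 0.05 0;0 0 0.05 0;0 0 0.05 0;0 0 0.038 0;0 0 0.02 0;0 0 0.010 0;0 0 0 0;0 0 0 0"

```text
time: 28.08
tool_pos: [416.1, -82.6, 90.3]
tcp_rot: [3.141, 0.001, 2.148]
contact_force: [-0.7, -1.1, 0.3]
grip_width: 55.0
finger_force: 0.0
```

>>> apply_moves:
  motion: "0 0 0 0;0 0 0 0;0 0 0 0;0 0 0 0;0 0 0 0;0 0 0 0"
  fingers: -1

```text
time: 28.82
tool_pos: [415.3, -82.4, 89.5]
tcp_rot: [-3.141, -0.0, 2.148]
contact_force: [-1.0, -1.1, 0.8]
grip_width: 9.1
finger_force: 30.0
```

>>> apply_moves:
  motion: "0 0 -0.02 0;0 0 -0.04 4;0 0 -0.05 8;0 0 -0.04 8;0 0 -0.02 8;0 0 0 6.4;0 0 0 0;0 0 0 0"

```text
time: 29.82
tool_pos: [415.1, -82.2, 259.0]
tcp_rot: [-3.14, -0.001, 1.549]
contact_force: [-0.5, 0.2, -3.0]
grip_width: 8.7
finger_force: 30.0
```

>>> apply_moves:
  motion: "0.015 0.012 0 0;0.025 0.02 0 0;0.03 0.025 0 0;0.03 0.025 0 0;0.025 0.018 0 0;0.014 0.012 0.01 0;0 0 0.015 0;0 0 0.01 0"

```text
time: 30.82
tool_pos: [529.5, 53.2, 222.7]
tcp_rot: [-3.139, 0.0, 1.547]
contact_force: [-0.7, -0.9, -2.0]
grip_width: 8.8
finger_force: 30.0
```

>>> apply_moves:
  motion: "0 0 0.004 0;0 0 0 0;0 0 0 0"

```text
time: 31.2
tool_pos: [530.9, 53.6, 221.1]
tcp_rot: [3.14, -0.0, 1.547]
contact_force: [-0.2, 0.1, -2.5]
grip_width: 9.3
finger_force: 30.0
```

>>> apply_moves:
  motion: "0 0.010 0 0;0.001 0.018 0.001 0;0 0.018 0 0;0 0.014 0 0;0 0.009 0 0;0 0 0 0;0 0 0 0"

```text
time: 32.08
tool_pos: [599.3, 53.4, 219.5]
tcp_rot: [-3.141, -0.0, 1.547]
contact_force: [-0.2, -0.8, -2.2]
grip_width: 8.8
finger_force: 30.0
```

>>> apply_moves:
  motion: "0 0 0.008 0;0 0 0.008 0;0 0 0.007 0;0 0 0.004 0;0 0 0.002 0;0 0 0.001 0;0 0 0 0;0 0 0 0"

```text
time: 33.08
tool_pos: [599.8, 53.3, 189.8]
tcp_rot: [3.141, -0.0, 1.547]
contact_force: [-0.4, -0.3, -3.4]
grip_width: 9.0
finger_force: 30.0
```

>>> apply_moves:
  motion: "0 0 0.002 0;0 0 0 0;0 0 0 0"

```text
time: 33.45
tool_pos: [600.0, 53.4, 188.6]
tcp_rot: [3.14, -0.0, 1.547]
contact_force: [-1.7, 0.9, 5.7]
grip_width: 9.0
finger_force: 30.0
```

>>> apply_moves:
  motion: "0 0 0 0;0 0 0 0;0 0 0 0;0 0 0 0"
  fingers: -0.2

```text
time: 33.95
tool_pos: [599.7, 53.3, 187.3]
tcp_rot: [-3.141, -0.0, 1.547]
contact_force: [0.0, -0.2, -0.2]
grip_width: 36.0
finger_force: 0.0
```

>>> apply_moves:
  motion: "0 0 -0.01 0;0 0 -0.02 0;0 0 -0.03 0;0 0 -0.03 0;0 0 -0.02 0;0 0 0 0"

```text
time: 34.7
tool_pos: [600.5, 53.3, 299.8]
tcp_rot: [3.137, -0.0, 1.547]
contact_force: [1.1, -0.5, -0.5]
grip_width: 36.6
finger_force: 0.0
```

Run:
```python
from h import *
c=bot.capture("side"); hung(c,-87); hung(c,33)
for l in lights(c): print(l)
for l in lights(bot.capture("top")): print("t",l)
print(bot.get_obs()["tool_pos"])
```

```text
hung 274 [588. -81. 182.] ((593.5911865234375, -89.63948059082031), 47.621131896972656) [173. 182. 187.]
hung 344 [592.  40. 182.] ((598.6873168945312, 33.03684997558594), 44.49245834350586) [172. 182. 186.]
(0.97, array([421.4, 117.6]), 71.6, 81, 146, 'drum', array([417., 117.]), 44)
(0.97, array([582.7,  64.2]), 24.1, 78, 148, 'drum', array([0., 0.]), 0)
t (0.81, array([563. , -77.4]), 76.2, 78, 148, 'drum', array([0., 0.]), 0)
[599.23326197  53.34421324 296.36244281]
```

>>> apply_moves:
  motion: "0 -0.03 0 0;0.015 -0.045 0 0;0.03 -0.05 0 4;0.03 -0.04 0 4;0.004 -0.006 0 4;0 0 0 4;0 0 0 0;0 0 0 0"
  fingers: 0.2

```text
time: 35.9
tool_pos: [433.4, 139.6, 297.1]
tcp_rot: [-3.141, 0.0, 1.269]
contact_force: [0.0, -0.3, 0.1]
grip_width: 55.1
finger_force: 0.0
```

Run:
```python
from h import *
for l in lights(bot.capture("side")): print("s",l)
for l in lights(bot.capture("top")): print("t",l)
o=bot.get_obs(); t=o["tool_pos"]; yaw=o["tcp_rot"][2]; d=np.array([430.5,136])-t[:2]
print(t,np.degrees(yaw), d@[np.cos(yaw),np.sin(yaw)], d@[np.sin(yaw),-np.cos(yaw)])
```

```text
s (0.72, array([420.5, 118.6]), 71.5, 71, 147, 'drum', array([419., 115.]), 44)
s (0.62, array([582.2,  64.6]), 24.7, 78, 148, 'drum', array([0., 0.]), 0)
t (0.97, array([566.7,  27. ]), 101.6, 80, 148, 'drum', array([0., 0.]), 0)
t (0.96, array([563.5, -77.1]), 75.2, 77, 147, 'drum', array([0., 0.]), 0)
t (0.84, array([420.9, 104.7]), 72.4, 58, 147, 'drum', array([425., 115.]), 43)
[433.56629681 139.63030857 297.35831657] 72.65585767241177 -4.379338407425009 -1.8446440163621771
```

>>> apply_moves:
  motion: "-0.004 -0.002 0.05 0;0 0 0.05 0;0 0 0.05 0;0 0 0.03 0;0 0 0.018 0;0 0 0.010 0;0 0 0 0;0 0 0 0"

```text
time: 37.1
tool_pos: [431.0, 136.6, 90.3]
tcp_rot: [3.14, -0.001, 1.268]
contact_force: [0.8, 0.2, -0.2]
grip_width: 54.9
finger_force: 0.0
```

>>> apply_moves:
  motion: "0 0 0 0;0 0 0 0;0 0 0 0;0 0 0 0;0 0 0 0;0 0 0 0"
  fingers: -1

```text
time: 37.85
tool_pos: [430.2, 136.6, 89.5]
tcp_rot: [-3.141, -0.0, 1.268]
contact_force: [-1.3, 1.0, 1.8]
grip_width: 8.9
finger_force: 30.0
```

>>> apply_moves:
  motion: "0 0 -0.02 0;0 0 -0.04 -4;0 0 -0.05 -4;0 0 -0.04 -4;0 0 -0.02 -4;0 0 0 0;0 0 0 0"

```text
time: 38.72
tool_pos: [429.6, 136.4, 258.1]
tcp_rot: [-3.139, 0.0, 1.546]
contact_force: [-0.4, 0.7, -3.0]
grip_width: 9.1
finger_force: 29.9
```

>>> apply_moves:
  motion: "0.005 0.015 0 0;0.008 0.02 0 0;0.01 0.025 0 0;0.007 0.022 0 0;0.005 0.014 0 0;0.002 0.006 0.01 0;0 0 0.015 0;0 0 0.01 0"

```text
time: 39.72
tool_pos: [531.9, 170.8, 222.5]
tcp_rot: [-3.139, 0.001, 1.547]
contact_force: [-0.5, -0.2, -3.6]
grip_width: 9.1
finger_force: 30.0
```

>>> apply_moves:
  motion: "0 0 0.004 0;0 0 0 0;0 0 0 0"

```text
time: 40.1
tool_pos: [533.4, 171.1, 221.1]
tcp_rot: [3.14, -0.0, 1.547]
contact_force: [0.0, 0.4, -3.1]
grip_width: 8.6
finger_force: 29.9
```

>>> apply_moves:
  motion: "0 0.010 0 0;0.002 0.018 0.001 0;0.002 0.018 0 0;0 0.014 0 0;0 0.009 0 0;0 0 0 0;0 0 0 0"

```text
time: 40.98
tool_pos: [602.0, 173.5, 219.6]
tcp_rot: [-3.141, -0.0, 1.547]
contact_force: [-1.1, -0.2, -3.4]
grip_width: 8.8
finger_force: 29.9
```

>>> apply_moves:
  motion: "0 0 0.008 0;0 0 0.008 0;0 0 0.007 0;0 0 0.004 0;0 0 0.002 0;0 0 0.001 0;0 0 0 0;0 0 0 0"

```text
time: 41.98
tool_pos: [602.4, 173.5, 189.9]
tcp_rot: [3.141, -0.0, 1.547]
contact_force: [-1.3, -0.3, -1.5]
grip_width: 9.0
finger_force: 30.0
```

>>> apply_moves:
  motion: "0 0 0.002 0;0 0 0 0;0 0 0 0"

```text
time: 42.35
tool_pos: [602.4, 173.6, 188.8]
tcp_rot: [3.14, -0.0, 1.547]
contact_force: [-2.9, -0.5, 6.0]
grip_width: 8.9
finger_force: 30.0
```

>>> apply_moves:
  motion: "0 0 0 0;0 0 0 0;0 0 0 0;0 0 0 0"
  fingers: -0.2

```text
time: 42.85
tool_pos: [602.3, 173.5, 187.4]
tcp_rot: [-3.141, -0.0, 1.547]
contact_force: [0.1, 0.5, 0.4]
grip_width: 36.3
finger_force: 0.0
```

>>> apply_moves:
  motion: "0 0 -0.01 0;0 0 -0.02 0;0 0 -0.03 0;0 0 -0.03 0;0 -0.03 -0.02 0;0 -0.05 0 0;0 -0.05 0 0;0 -0.03 0 0"

```text
time: 43.85
tool_pos: [440.4, 177.4, 298.8]
tcp_rot: [3.14, -0.001, 1.548]
contact_force: [-0.9, -0.1, -0.4]
grip_width: 36.8
finger_force: 0.0
```

>>> apply_moves:
  motion: "0.03 -0.02 0 0;0.05 0 0 0;0.05 0 0 0;0.05 0 0 0;0.04 0 0 0;0 0 0 0;0 0 0 0;0 0 0 0"

```text
time: 44.85
tool_pos: [427.8, 396.6, 298.2]
tcp_rot: [3.141, -0.0, 1.546]
contact_force: [0.9, -0.3, 0.4]
grip_width: 36.3
finger_force: 0.0
```

Run:
```python
from h import *
c=bot.capture("side"); [hung(c,y) for y in (-87,33,153)]
cv2.imwrite("pics/s8.png",cv2.resize(c["img"][120:320,180:400],(660,600),interpolation=cv2.INTER_CUBIC))
c=bot.capture("top"); cv2.imwrite("pics/t8.png",cv2.resize(c["img"][100:300,130:490],(800,444),interpolation=cv2.INTER_CUBIC))
hsv=cv2.cvtColor(c["img"],cv2.COLOR_BGR2HSV); m=(hsv[...,0]<14)&(hsv[...,1]>190)&(hsv[...,2]>130)
q=world(c,m)
for b in [(675,153),(672,33),(669,-86),(666,-206)]:
    k=q[(np.linalg.norm(q[:,:2]-b,axis=1)<25)&(q[:,2]>250)]; print(len(k),np.round(k.mean(0),1))
```

```text
hung 64 [562. -91. 182.] ((573.5156860351562, -94.09186553955078), 33.711669921875) [170. 182. 186.]
hung 5 [628.  62. 182.] ((627.561279296875, 60.09018325805664), 4.8243608474731445) [176. 182. 183.]
hung 77 [617. 176. 180.] ((617.8265991210938, 163.88528442382812), 39.66139221191406) [171. 180. 186.]
35 [674.9 152.5 266.3]
34 [671.7  32.7 266.1]
33 [668.5 -86.7 266.4]
46 [ 666.3 -206.4  271.4]
```

View pics/s8.png

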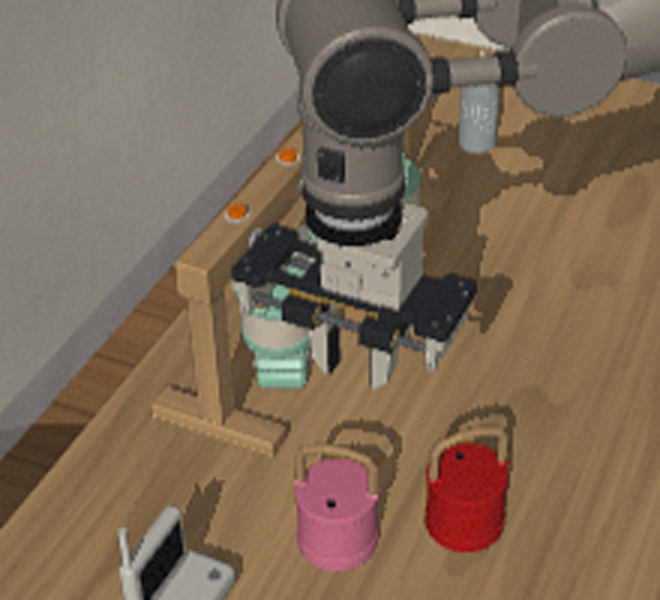

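View pics/t8.png

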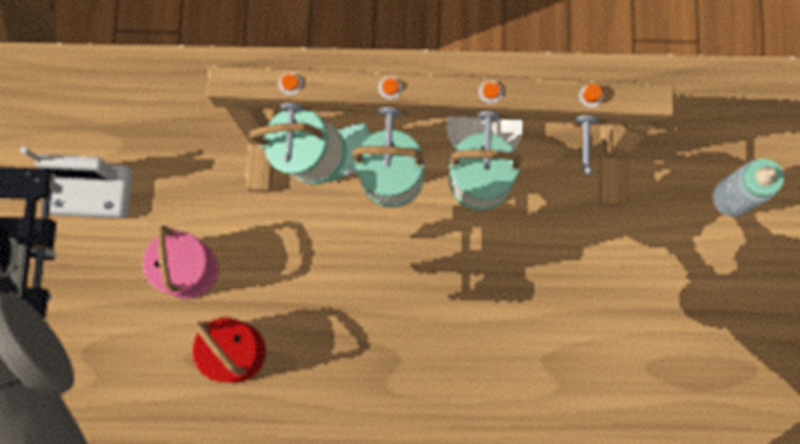

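All three lights hang on hooks 1–3, with handles at about (288,130), (388,155) and (484,158) in the top crop. The hook 1 light looks tilted or still swinging, so I'll let it settle and look again.

>>> apply_moves:
  motion: "0 0 0 0;0 0 0 0;0 0 0 0;0 0 0 0;0 0 0 0;0 0 0 0;0 0 0 0;0 0 0 0"

```text
time: 45.95
tool_pos: [427.5, 397.7, 297.5]
tcp_rot: [3.142, -0.0, 1.547]
contact_force: [-0.6, -0.1, 1.0]
grip_width: 36.4
finger_force: 0.0
```

>>> apply_moves:
  motion: "0 0 0 0;0 0 0 0;0 0 0 0;0 0 0 0;0 0 0 0;0 0 0 0;0 0 0 0;0 0 0 0"

```text
time: 46.95
tool_pos: [427.5, 397.7, 297.6]
tcp_rot: [-3.142, -0.0, 1.547]
contact_force: [0.4, -0.0, 0.5]
grip_width: 37.0
finger_force: 0.0
```

```bash
cat >> h.py <<'E'
def hang(c):
    P=world(c,c["range_z"]>0)
    for y in (153,33,-87):
        b=P[(P[:,0]>570)&(P[:,0]<648)&(abs(P[:,1]-y)<48)&(P[:,2]>228)&(P[:,2]<252)]
        b=b[abs(b[:,1]-y)>9]
        t=P[(P[:,0]>530)&(P[:,0]<665)&(abs(P[:,1]-y)<55)&(P[:,2]>165)&(P[:,2]<206)]
        A=np.c_[t[:,:2]-t[:,:2].mean(0),np.ones(len(t))]; s=np.linalg.lstsq(A,t[:,2],rcond=None)[0]
        print(y,"bar",len(b),np.round(np.percentile(b,[5,50,95],axis=0)).tolist(),"drum",len(t),np.round(np.percentile(t,[2,50,98],axis=0)).tolist(),"slope",np.round(s,2))
E
python3 - <<'E'
from h import *
c=bot.capture("top"); hang(c); cv2.imwrite("pics/t9.png",cv2.resize(c["img"][110:210,220:380],(800,500),interpolation=cv2.INTER_CUBIC))
E
```

```text
153 bar 68 [[622.0, 126.0, 230.0], [627.0, 167.0, 238.0], [632.0, 189.0, 244.0]] drum 601 [[585.0, 107.0, 167.0], [618.0, 143.0, 183.0], [661.0, 192.0, 199.0]] slope [ 2.0000e-02 -1.2000e-01  1.8284e+02]
33 bar 84 [[597.0, 1.0, 231.0], [601.0, 46.0, 238.0], [607.0, 71.0, 244.0]] drum 568 [[562.0, -5.0, 176.0], [594.0, 32.0, 182.0], [640.0, 71.0, 192.0]] slope [ 1.0000e-02 -1.0000e-02  1.8258e+02]
-87 bar 85 [[595.0, -120.0, 231.0], [599.0, -77.0, 237.0], [604.0, -53.0, 243.0]] drum 566 [[560.0, -122.0, 176.0], [591.0, -83.0, 182.0], [637.0, -47.0, 188.0]] slope [ 1.0000e-02 -0.0000e+00  1.8228e+02]
```

View pics/t9.png

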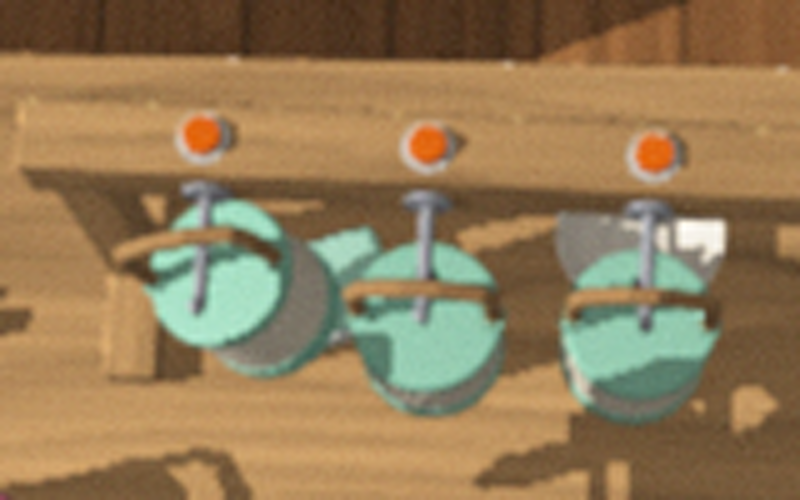

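The hook 1 light sits further back on the wire (bar at x 627) and leans sideways, bottom toward −y. I'll check whether it is still swinging.

```bash
cat >> h.py <<'E'
def l1(c):
    hsv=cv2.cvtColor(c["img"],cv2.COLOR_BGR2HSV)
    m=(hsv[...,0]>60)&(hsv[...,0]<95)&(hsv[...,1]>60)
    q=world(c,m); q=q[(q[:,0]>570)&(q[:,0]<670)&(q[:,1]>85)&(q[:,1]<215)&(q[:,2]>150)&(q[:,2]<215)]
    A=np.c_[q[:,:2]-q[:,:2].mean(0),np.ones(len(q))]
    for _ in range(4):
        s=np.linalg.lstsq(A,q[:,2],rcond=None)[0]; k=abs(A@s-q[:,2])<6; A=A[k]; q=q[k]
    print(bot.get_obs()["time"],len(q),np.round(q.mean(0)),np.round(s[:2],3))
E
python3 - <<'E'
from h import *
for _ in range(12): l1(bot.capture("top"))
E
```

```text
47.05 394 [617. 152. 184.] [-0.01 -0.27]
47.1 404 [618. 157. 183.] [-0.001 -0.195]
47.15 414 [619. 161. 183.] [ 0.022 -0.127]
47.2 404 [621. 165. 184.] [ 0.049 -0.065]
47.25 401 [621. 168. 184.] [ 0.056 -0.035]
47.3 393 [622. 167. 184.] [ 0.08  -0.048]
47.35 405 [621. 164. 183.] [ 0.065 -0.086]
47.4 402 [621. 160. 183.] [ 0.05  -0.148]
47.45 398 [620. 155. 183.] [ 0.031 -0.219]
47.5 357 [621. 149. 184.] [ 0.009 -0.276]
47.55 364 [620. 149. 184.] [-0.016 -0.33 ]
47.6 380 [619. 149. 184.] [-0.014 -0.319]
```

It is still swinging after a knock. Let it settle.

>>> apply_moves:
  motion: "0 0 0 0;0 0 0 0;0 0 0 0;0 0 0 0;0 0 0 0;0 0 0 0;0 0 0 0;0 0 0 0"

```text
time: 48.6
tool_pos: [427.6, 397.7, 297.6]
tcp_rot: [3.142, -0.0, 1.547]
contact_force: [0.6, 0.9, 0.5]
grip_width: 36.7
finger_force: 0.0
```

>>> apply_moves:
  motion: "0 0 0 0;0 0 0 0;0 0 0 0;0 0 0 0;0 0 0 0;0 0 0 0;0 0 0 0;0 0 0 0"

```text
time: 49.6
tool_pos: [427.5, 397.7, 297.5]
tcp_rot: [3.142, -0.0, 1.547]
contact_force: [-0.9, -0.9, -0.9]
grip_width: 36.9
finger_force: 0.0
```

>>> apply_moves:
  motion: "0 0 0 0;0 0 0 0;0 0 0 0;0 0 0 0;0 0 0 0;0 0 0 0;0 0 0 0;0 0 0 0"

```text
time: 50.6
tool_pos: [427.5, 397.7, 297.6]
tcp_rot: [3.142, -0.0, 1.547]
contact_force: [0.5, 0.2, -0.3]
grip_width: 36.6
finger_force: 0.0
```

>>> apply_moves:
  motion: "0 0 0 0;0 0 0 0;0 0 0 0;0 0 0 0;0 0 0 0;0 0 0 0;0 0 0 0;0 0 0 0"

```text
time: 51.6
tool_pos: [427.5, 397.7, 297.6]
tcp_rot: [3.142, -0.0, 1.547]
contact_force: [0.2, 0.1, -0.1]
grip_width: 36.8
finger_force: 0.0
```

Run:
```python
from h import *
for _ in range(10): l1(bot.capture("top"))
hang(bot.capture("top"))
```

```text
51.65 404 [620. 159. 183.] [ 0.038 -0.164]
51.7 401 [620. 159. 183.] [ 0.039 -0.171]
51.75 402 [619. 159. 183.] [ 0.039 -0.166]
51.8 401 [620. 158. 183.] [ 0.029 -0.182]
51.85 409 [619. 158. 183.] [ 0.025 -0.178]
51.9 400 [619. 157. 183.] [ 0.026 -0.2  ]
51.95 407 [619. 157. 183.] [ 0.019 -0.196]
52.0 398 [619. 157. 183.] [ 0.012 -0.196]
52.05 402 [619. 157. 183.] [ 0.013 -0.195]
52.1 398 [619. 157. 183.] [ 0.019 -0.199]
153 bar 79 [[622.0, 128.0, 229.0], [627.0, 169.0, 237.0], [633.0, 197.0, 244.0]] drum 559 [[588.0, 117.0, 168.0], [620.0, 152.0, 182.0], [662.0, 197.0, 196.0]] slope [ 5.000e-02 -9.000e-02  1.825e+02]
33 bar 84 [[597.0, 1.0, 230.0], [601.0, 45.0, 238.0], [607.0, 70.0, 243.0]] drum 568 [[562.0, -5.0, 177.0], [594.0, 32.0, 183.0], [639.0, 71.0, 191.0]] slope [ 2.0000e-02 -1.0000e-02  1.8274e+02]
-87 bar 84 [[595.0, -120.0, 231.0], [599.0, -77.0, 237.0], [605.0, -50.0, 243.0]] drum 566 [[560.0, -122.0, 176.0], [591.0, -83.0, 182.0], [637.0, -47.0, 190.0]] slope [ 2.0000e-02 -0.0000e+00  1.8238e+02]
```

>>> apply_moves:
  motion: "0 0 0 0;0 0 0 0;0 0 0 0;0 0 0 0;0 0 0 0;0 0 0 0;0 0 0 0;0 0 0 0"

```text
time: 53.15
tool_pos: [427.5, 397.7, 297.6]
tcp_rot: [-3.142, -0.0, 1.547]
contact_force: [0.5, 0.4, 0.4]
grip_width: 36.3
finger_force: 0.0
```

>>> apply_moves:
  motion: "0 0 0 0;0 0 0 0;0 0 0 0;0 0 0 0;0 0 0 0;0 0 0 0;0 0 0 0;0 0 0 0"

```text
time: 54.15
tool_pos: [427.5, 397.7, 297.6]
tcp_rot: [3.142, -0.0, 1.547]
contact_force: [0.1, 0.2, 0.9]
grip_width: 36.8
finger_force: 0.0
```

>>> apply_moves:
  motion: "0 0 0 0;0 0 0 0;0 0 0 0;0 0 0 0;0 0 0 0;0 0 0 0;0 0 0 0;0 0 0 0"

```text
time: 55.15
tool_pos: [427.5, 397.7, 297.6]
tcp_rot: [3.142, -0.0, 1.547]
contact_force: [0.7, -0.3, -0.8]
grip_width: 37.0
finger_force: 0.0
```

Run:
```python
from h import *
for _ in range(6): c=bot.capture("top"); l1(c)
hang(c)
P=world(c,c["range_z"]>0); b=P[(P[:,0]>612)&(P[:,0]<640)&(abs(P[:,1]-155)<55)&(P[:,2]>225)&(P[:,2]<252)]
for y in range(105,210,8):
    k=b[(b[:,1]>=y)&(b[:,1]<y+8)]
    if len(k): print(y,len(k),np.round(np.median(k,0)))
hsv=cv2.cvtColor(c["img"],cv2.COLOR_BGR2HSV); m=(hsv[...,0]<14)&(hsv[...,1]>190)&(hsv[...,2]>130); q=world(c,m)
for b in [(675,153),(672,33),(669,-86),(666,-206)]:
    k=q[(np.linalg.norm(q[:,:2]-b,axis=1)<25)&(q[:,2]>250)]; print(len(k),np.round(k.mean(0),1))
```

```text
55.2 400 [619. 157. 183.] [ 0.023 -0.179]
55.25 398 [620. 158. 183.] [ 0.023 -0.189]
55.3 404 [619. 158. 183.] [ 0.031 -0.185]
55.35 397 [620. 158. 183.] [ 0.026 -0.183]
55.4 404 [619. 157. 183.] [ 0.033 -0.18 ]
55.45 398 [619. 158. 183.] [ 0.022 -0.175]
153 bar 79 [[621.0, 128.0, 229.0], [626.0, 170.0, 238.0], [633.0, 196.0, 243.0]] drum 554 [[588.0, 118.0, 168.0], [620.0, 153.0, 183.0], [663.0, 197.0, 196.0]] slope [ 5.0000e-02 -8.0000e-02  1.8251e+02]
33 bar 84 [[597.0, -2.0, 232.0], [601.0, 43.0, 238.0], [607.0, 70.0, 243.0]] drum 570 [[562.0, -5.0, 177.0], [594.0, 32.0, 182.0], [639.0, 71.0, 190.0]] slope [ 1.0000e-02 -0.0000e+00  1.8258e+02]
-87 bar 84 [[595.0, -120.0, 230.0], [599.0, -74.0, 238.0], [604.0, -50.0, 244.0]] drum 561 [[559.0, -122.0, 177.0], [591.0, -83.0, 182.0], [637.0, -47.0, 188.0]] slope [ 2.000e-02 -1.000e-02  1.822e+02]
121 7 [630. 128. 230.]
129 12 [629. 133. 236.]
137 12 [628. 141. 241.]
145 21 [627. 151. 238.]
153 22 [626. 156. 239.]
161 10 [626. 164. 243.]
169 10 [626. 172. 241.]
177 12 [625. 181. 239.]
185 12 [624. 189. 236.]
193 11 [623. 198. 231.]
201 4 [622. 203. 227.]
35 [674.9 152.5 266.3]
33 [671.7  32.5 265.7]
33 [668.8 -86.7 265.6]
45 [ 666.5 -206.4  271.5]
```

```bash
python3 -c "
from plant import bot; print(bot.close_job())"
```

```text
the job is handed in; nothing more can be done
None
```

The job is handed in, with no verdict returned: all three night-lights hang at rest on hooks 1–3 with those switches felt locked in and the empty hook 4's switch felt out, so no clicks were needed; the hook 1 light was knocked after hanging and settled about 0.18 rad off upright and 11 mm off centre, within the limits.

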